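# Dock a sample cylinder on the transfer stand

## Task

Shut the stand's ball valve (lever square across its pipe, against the stop), then lay the steel sample cylinder in the stand's sloping cradle, nose down, fully home with its collar against the fork and its body in both V saddles, and let go of it. Only then open the valve again (lever in line with the pipe, against the stop). Do not bang the cylinder into the stand, and leave the wash bottle, the conical flask and the tape roll where they stand.

Things in the scene. Friction and masses are not known exactly. Their poses are not given: they have to be found in the camera images.
- stand: Aluminium transfer stand, fixed, place varies. Origin on the bench top under the cradle's middle; x level along the stand, away from the robot and to its right, z up. Base plate 245x80x10 mm, x = -170 to +75 mm. A pipe at height 34 mm runs along x from the cradle's low end to the ball valve at x = -122 mm (valve body 34 mm wide, stem top 62 mm high).
- cradle: Sloping cradle on the stand, fixed to it. Origin 100 mm above the stand's origin. x runs up the slope (32 deg above level, low end nearer the robot), y level, z square off the slope. A seated cylinder has its origin here and its x opposite to this x. Sloping plate: face 42 mm below this origin, so fingers fit between the saddles.
- saddle (a point): Middle of the upper of the cradle's two black 90-deg V saddles, on the seated cylinder's axis, cradle x = +32 mm; the other is at x = -32 mm. Each is 10 mm long; its arms reach up to 5 mm below the axis and 29 mm out to each side. 54 mm clear between the two.
- fork (a point): Steel fork at the cradle's low end: middle of its face toward the cylinder, on the axis, at cradle x = -62 mm. Two prongs 14 mm wide, 26 mm slot, tops 12 mm above the axis. The nose collar stops against this face with the neck in the slot. The receiving head stands beyond, from cradle x = -92 mm.
- cylinder: Loose steel sample cylinder, 0.22-0.45 kg, 150 mm long, lying on a collar flat. Origin on its axis at mid body, near its centre of mass, 23 mm over the bench as it lies; x along the axis to the nose. Round body 38 mm dia, x = -50 to +50; eight-sided black collars, 46 mm across flats, x = +50 to +62 and -64 to -50; neck 18 mm dia to x = +86. Friction may hold it short in the cradle: slide it home.
- nose (a point): Tip of the cylinder's neck, on the axis, 86 mm from the cylinder's origin.
- cock (a joint): Ball valve lever, turns about a vertical axis. 0 = open, at its stop: lever along the pipe, pointing to the stand's -x. 1.571 = shut, at the other stop: lever across the pipe, pointing to the stand's -y, toward the robot's right (it turns there counterclockwise seen from above). Stays where left; friction 0.12 N m. Starts 0 to 0.3 rad.
- cock_pivot (a point): On the lever's turning axis, at the height of the lever's middle, 78 mm above the bench.
- cock_grip (a point): Middle of the lever's black sleeve, 55 mm out from the pivot, moves with the lever. Sleeve 13 mm wide, 16 mm high, from 25 to 87 mm from the pivot. Free space below it about 60 mm; it may swing over the lying cylinder (top 46 mm).
- wash_bottle: Plastic wash bottle with bent spout, 69 x 84 x 198 mm, standing, loose; origin under its middle. Bystander.
- erlenmeyer: Small conical glass flask, 60 mm diameter, 75 mm high, standing, loose; origin under its middle. Bystander.
- tape_roll: Roll of tape lying flat, 66 mm diameter, 19 mm high, loose; origin under its middle. Bystander.

How it is judged:
By the outcome, as a careful person would: the job done as asked, in the order asked, and still so for the second after the job is handed in, with the robot touching nothing.
It also fails if it takes over 72 s, if anything falls off the work surface, if the arm or the gripper's body presses on something with over 40 N, if the wrist force passes 120 N, or if a joint passes its speed limit or range.

## Robot

A 6-joint arm with a two-finger parallel gripper is mounted at the origin on a cart in front of the work surface, level with it; the furniture and walls round the work are solid. World frame = base frame: x ahead of the robot, y to its left, z up, the work surface at z = 0. Lengths are in mm, angles in rad, forces in N, time in s.
With the tool pointing down it reaches from about 400 to 925 mm from the base axis. Payload 12.5 kg.
Tool frame: the origin (TCP) lies at the very end of the fingers, on their centre line; the grasp point (between the pads) lies grip_depth behind it (grip_depth is the distance from the TCP to the grasp point, in mm); z points along the fingers, y is the line along which they close (so a half turn about z gives the same grasp; the last joint's range is limited). The gripper opens to 95 mm and grips with 3 to 60 N. Pads are 20 mm wide; open, the fingers measure 119 mm over their backs; the gripper's body (75 mm by 180 mm) begins 59 mm behind the grasp point.
Start: joints at [1.222, 0.491, 1.559, -0, 1.092, -0.106], TCP at [150.245, 606.69, 214.661] pointing down, gripper open.
Joint ranges: [-3.1, 3.1], [-0.84, 2.19], [0.05, 2.79], [-1.13, 4.28], [0.06, 2.93], [-2.69, 2.69]. Speed limits (rad/s): [2.22, 2.22, 2.79, 3.14, 3.14, 3.14].

## Interface

Orientations are given as [roll, pitch, yaw] about the fixed x, y, z axes, in that order (R = Rz(yaw) Ry(pitch) Rx(roll)).
In Python, from cell import state, read_camera, job_done, grip_depth gives the robot as it stands.
- The arm moves only by the tool drive_tool, never from a script. Its argument "targets" is a list of rows, each an object with "jaw": the opening, from 0 (shut) to 1 (fully open); "travel": the shift along the tool's x, y, z in m, a list of three; "twist": the turn about the tool's z in rad. In form: [{"jaw": jaw, "travel": [tx, ty, tz], "twist": twist}, ...]. A call has 1 to 8 rows; each row is the pose to reach, as a shift and turn from the pose commanded when the call began, along the tool's axes at that moment; what a row does not reach only later rows make up. A row lasts 1/12 s, in which the tool goes at most 41.7 mm and 7.16 degrees, less where a joint would pass 70% of its speed; a pose out of reach is approached as far as the arm can. A call with a gripper value outside its range is refused whole. The fingers move at their own pace and stop on an object; the grip force is fixed at half the most. Time passes only in rows, so rows that repeat a pose let the fingers close. It gives the time, the measured TCP pose, the force, the opening and the grip force at its end, in the units of the state.
- state(): the state, without advancing time (a new reading comes with each control period).
- read_camera(name): name is "scene" or "top" or "wrist"; returns a dict with "frame" (420x560x3 uint8, red, green, blue), "fx", "fy", "cx", "cy" (pixels), "k1" (the pictures are not rectified: a ray, as slopes to the right and down, at radius r is drawn at 1 + k1 r^2 times it, then the intrinsics apply), "R" (3x3) and "t" (3): a world point X has camera coordinates R X + t. Camera axes: x right, y down, z forward; pixel columns grow to the right and rows downward; lengths in mm; the calibration is good to about 2 mm. A picture is of the moment at which its call begins. There is no depth.
- job_done(): hands the job in; it is judged then, once.
The state is a dict: "t": time; "joints": joint angles; "qvel": joint speeds; "tau": joint torques, N m; "eef_pos": TCP position; "tcp_rot": TCP orientation; "ft_force": force on the tool from outside, world axes, zero at the start; "moment": the same for the moment, N m; "opening": opening from 0.0 (shut) to 1.0 (fully open); "grip_force": force on a finger pad.
Only numpy, scipy, OpenCV 4.12 (cv2) and the standard library are available. Lean on these libraries where they do the work, as an engineer would, in place of code of your own. Each camera call takes 0.05 s, during which the arm holds its last target. There are 200 camera calls.

## Working session

There is one attempt and no reset: what is moved stays moved. The work goes in short steps, Python scripts to look and compute and a tool call to move; the robot and the scene stay as the last step left them, time stands still between calls to the robot, and variables do not carry over. Pictures are saved under pics/ and viewed, at most 10 in all, crops included, and the job is handed in when it is done.

Besides the shell and the picture viewer there is one more tool, called after "Call:" as name([rows], argument=value, ...), one row to a line, values as JSON. drive_tool: Moves the arm, as the interface text tells. Its arguments: {"type":"object","properties":{"targets":{"type":"array"}},"required":["targets"]}

```bash
mkdir -p pics; ls; python3 - <<'E'
from cell import *
import cv2
print(state(),grip_depth)
for n in("scene","top"):
    c=read_camera(n);cv2.imwrite(f"pics/{n}0.png",cv2.resize(c["frame"][:,:,::-1],(800,600),interpolation=cv2.INTER_CUBIC))
    print({k:c[k] for k in c if k!="frame"})
E
```

```text
pics
{'t': 0.0, 'joints': array([ 1.22239216e+00,  4.91562137e-01,  1.55948072e+00, -2.58563304e-05,
        1.09170839e+00, -1.05585651e-01]), 'qvel': array([-0.00012052,  0.00041242,  0.00228624,  0.00143941,  0.00114718,
        0.00118602]), 'tau': array([-1.02028956e-03, -6.12642288e+01, -2.58175349e+01,  6.91517908e-02,
        4.83906304e-02, -1.13448200e-04]), 'eef_pos': array([150.1598501 , 606.42311991, 214.04938546]), 'tcp_rot': array([-3.14043810e+00, -9.92993790e-05,  2.89878601e+00]), 'ft_force': array([ 0.57072725, -0.54970082,  0.0854794 ]), 'moment': array([ 0.0143153 , -0.03965397,  0.02974644]), 'grip_force': 0.0, 'opening': 0.9994657788006273} 18.8
{'fx': 390.4593856291948, 'fy': 390.4593856291948, 'cx': 273.5951635763886, 'cy': 212.5593879045749, 'k1': -0.001382509552679075, 'R': array([[ 0.43660253, -0.89956118, -0.01295802],
       [-0.54154123, -0.2512812 , -0.80224114],
       [ 0.71840888,  0.35727782, -0.59685948]]), 't': array([141.27913501, 445.21477832, 411.80780978])}
{'fx': 413.91349530337885, 'fy': 413.91349530337885, 'cx': 270.61126350278306, 'cy': 200.70366906532254, 'k1': -0.12534474505116197, 'R': array([[ 2.97499337e-03, -9.99808387e-01, -1.93478532e-02],
       [-9.91531238e-01, -4.37221932e-04, -1.29867675e-01],
       [ 1.29834331e-01,  1.95703563e-02, -9.91342548e-01]]), 't': array([379.92777521, 485.56243568, 878.2926366 ])}
```

View pics/scene0.png

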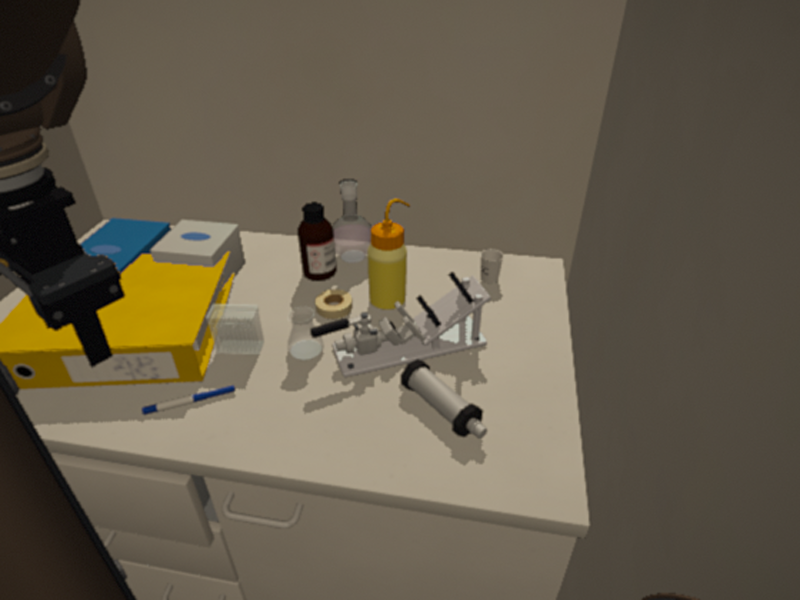

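View pics/top0.png

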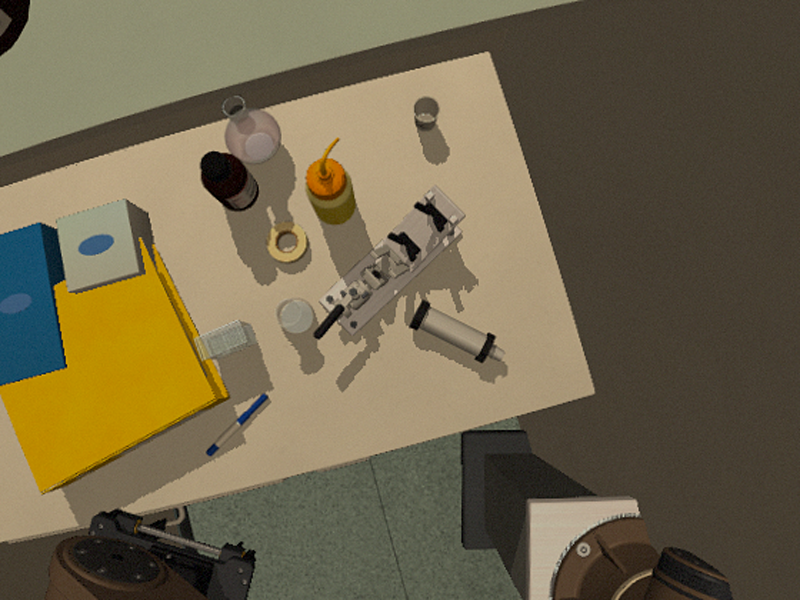

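The top view shows the stand running from about (340,310) to (440,200), the lever sleeve at (328,321), the cylinder from (420,315) to (500,352) with its nose at lower right, the flask at (296,316) and the tape at (287,242). I'll enlarge it for measuring.

```bash
python3 - <<'E'
from cell import *
import cv2
c=read_camera("top")["frame"][125:260,200:360,::-1]
cv2.imwrite("pics/topc.png",cv2.resize(c,None,fx=4.4,fy=4.4,interpolation=cv2.INTER_CUBIC))
E
```

```text
(no output)
```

View pics/topc.png

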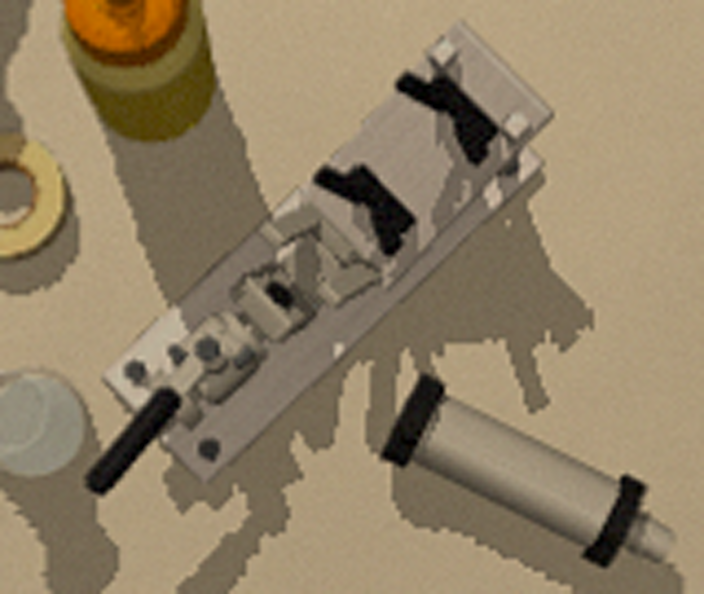

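The crop shows the lever pivot at (208,349), sleeve ends at (173,397) and (97,482), saddle arm tips at (400,82), (483,155), (322,175) and (393,248), base corners at (105,380) and (207,480), and cylinder collars at (413,420) and (614,521) with the nose tip at (672,545).

```bash
cat > h.py <<'E'
import numpy as np, cv2
from cell import *
from scipy.optimize import least_squares
from scipy.spatial.transform import Rotation as Ro
def proj(c,X):
    X=np.atleast_2d(X); q=X@c["R"].T+c["t"]; s=q[:,:2]/q[:,2:]
    s=s*(1+c["k1"]*(s**2).sum(1,keepdims=True))
    return s*[c["fx"],c["fy"]]+[c["cx"],c["cy"]]
def ray(c,p,z):
    s0=(np.array(p)-[c["cx"],c["cy"]])/[c["fx"],c["fy"]]; s=s0.copy()
    for _ in range(20): s=s0/(1+c["k1"]*(s**2).sum())
    d=c["R"].T@np.r_[s,1]; o=-c["R"].T@c["t"]
    return o+d*(z-o[2])/d[2]
C,S=np.cos(np.radians(32)),np.sin(np.radians(32))
def cradle(x,y,z): return [x*C-z*S,y,100+x*S+z*C]
def w(p,P):
    c,s=np.cos(p[2]),np.sin(p[2]); P=np.atleast_2d(P)
    return np.c_[p[0]+c*P[:,0]-s*P[:,1],p[1]+s*P[:,0]+c*P[:,1],P[:,2]]
E
python3 - <<'E'
from h import *
c=read_camera("top")
f=lambda L:(np.array(L,float)+.5)/4.4-.5+[200,125]
px=f([(208,349),(400,82),(483,155),(322,175),(393,248),(105,380),(207,480)])
P=[(-122,0,70),cradle(32,29,-5),cradle(32,-29,-5),cradle(-32,29,-5),cradle(-32,-29,-5),(-170,40,10),(-170,-40,10)]
r=least_squares(lambda p:(proj(c,w(p,P))-px).ravel(),[550,0,-.8],loss="soft_l1",x_scale=[100,100,1])
print("stand",r.x,np.round(r.fun.reshape(-1,2),1))
for n,q,z in [("rear",(413,420),30),("front",(614,521),30),("nose",(672,545),25),("lin",(173,397),86),("lout",(97,482),86),("flask",(35,425),20),("tape",(5,195),19)]:
    print(n,ray(c,f(q),z))
print("pivot",w(r.x,[(-122,0,78)]),"fork",w(r.x,[cradle(-62,0,0)]),"saddle", w(r.x,[cradle(32,0,0)]))
E
```

```text
stand [557.3945662  340.82303462  -0.79977725] [[ 1.   0.5]
 [-0.5 -2.3]
 [ 0.4  0.9]
 [-1.5 -1.8]
 [ 1.5  0.8]
 [-1.  -1.3]
 [ 0.   1.4]]
rear [442.55259262 330.28579089  30.        ]
front [392.01910181 230.13365034  30.        ]
nose [380.08715009 200.36675187  25.        ]
lin [448.59878175 445.56325885  86.        ]
lout [408.31753689 481.0059366   86.        ]
flask [440.4598326  522.42923436  20.        ]
tape [560.2876407  541.15207717  19.        ]
pivot [[472.3768549  428.32154183  78.        ]] fork [[520.7540358  378.53272669  67.14500562]] saddle [[576.3058077  321.35996774 116.95741646]]
```

```bash
cat >> h.py <<'E'
ST=np.array([557.4,340.8,-0.7998])
def go(x,y,z,yaw):
    s=state(); p=s["eef_pos"]; r=s["tcp_rot"]
    R=Ro.from_euler("xyz",r).as_matrix(); t=R.T@(np.array([x,y,z])-p)/1000
    y0=np.arctan2(R[1,0],R[0,0]); d=(yaw-y0+np.pi)%(2*np.pi)-np.pi
    print("travel",np.round(t,4),"twist",round(-d,4),"| t",round(s["t"],2),"pos",np.round(p,1),"yaw",round(y0,3),"F",np.round(s["ft_force"],1),"op",round(s["opening"],3))
E
python3 - <<'E'
from h import *
c=read_camera("top"); 
print("bottle base", ray(c,np.array([335,210])/1.4286,0), ray(c,np.array([326,170])/1.4286,150))
pv=np.array([472.4,428.3]); a=2.42; g=pv+52*np.array([np.cos(a),np.sin(a)])
print(g); go(*g,140,a)
E
```

```text
bottle base [616.49950401 466.52840639   0.        ] [634.34518521 463.66788106 150.        ]
[433.36076055 462.65022247]
travel [-0.3095 -0.0716  0.0744] twist 0.4788 | t 0.25 pos [150.2 606.6 214.4] yaw 2.899 F [ 0.4 -0.5 -0.2] op 1.003
```

Call:
drive_tool([
  {"jaw":0.5,"travel":[-0.3095,-0.0716,0.0744],"twist":0.479},
  {"jaw":0.35,"travel":[-0.3095,-0.0716,0.0744],"twist":0.479},
  {"jaw":0.35,"travel":[-0.3095,-0.0716,0.0744],"twist":0.479},
  {"jaw":0.35,"travel":[-0.3095,-0.0716,0.0744],"twist":0.479},
  {"jaw":0.35,"travel":[-0.3095,-0.0716,0.0744],"twist":0.479},
  {"jaw":0.35,"travel":[-0.3095,-0.0716,0.0744],"twist":0.479},
  {"jaw":0.35,"travel":[-0.3095,-0.0716,0.0744],"twist":0.479},
  {"jaw":0.35,"travel":[-0.3095,-0.0716,0.0744],"twist":0.479},
])

```text
t: 0.92
eef_pos: [435.6, 461.1, 139.5]
tcp_rot: [-3.141, 0.0, 2.419]
ft_force: [1.2, 1.4, 0.4]
opening: 0.495
grip_force: 0.0
```

Call:
drive_tool([
  {"jaw":0.35,"travel":[0,0,0],"twist":0},
  {"jaw":0.35,"travel":[0,0,0],"twist":0},
])

```text
t: 1.08
eef_pos: [434.8, 461.6, 139.4]
tcp_rot: [-3.14, -0.0, 2.417]
ft_force: [0.2, 0.7, -0.2]
opening: 0.371
grip_force: 0.0
```

```bash
python3 - <<'E'
from h import *
go(433.4,462.7,140,2.42)
c=read_camera("wrist"); cv2.imwrite("pics/w1.png",cv2.resize(c["frame"][:,:,::-1],(784,588),interpolation=cv2.INTER_CUBIC))
print(c["R"],c["t"])
E
```

```text
travel [ 0.0018 -0.0001 -0.0006] twist -0.0032 | t 1.08 pos [434.8 461.6 139.4] yaw 2.417 F [ 0.2  0.7 -0.2] op 0.371
[[ 6.62151902e-01  7.49369586e-01 -2.84708281e-04]
 [ 7.25349395e-01 -6.40831859e-01  2.51401638e-01]
 [ 1.88210292e-01 -1.66672586e-01 -9.67882811e-01]] [-634.44792337  -30.27188192  312.11342248]
```

View pics/w1.png

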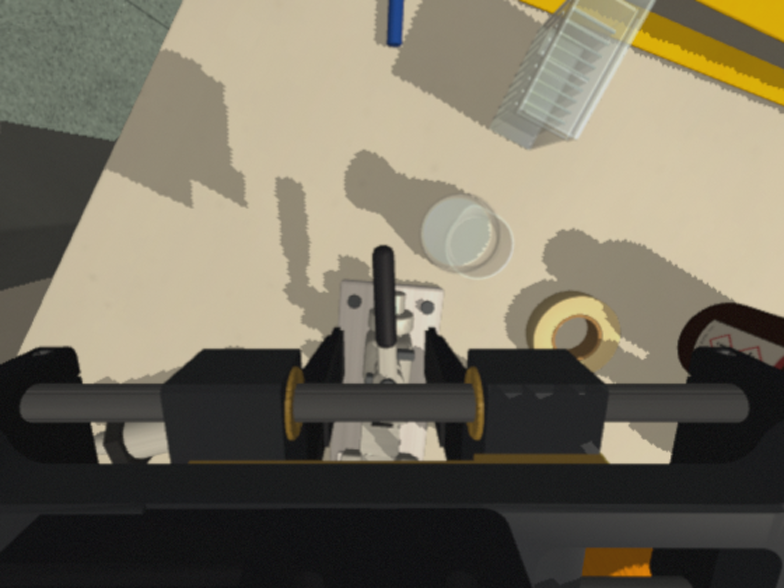

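The wrist view shows the sleeve from (383,252) at its outer end to (387,343) at its inner end, centred between the fingers at (335) and (433). The flask is at (462,235), clear to the right.

```bash
python3 - <<'E'
from h import *
c=read_camera("wrist"); a=ray(c,np.array([383,252])/1.4,83); b=ray(c,np.array([387,343])/1.4,86); print(a,b,np.linalg.norm(a-b))
th=np.arctan2(*(a-b)[1::-1]); print("yaw",th)
print("flask",ray(c,np.array([462,237])/1.4,0), "pivot?",b-25*(a-b)/np.linalg.norm(a-b))
g=b+25*(a-b)/np.linalg.norm(a-b); print(g)
go(g[0],g[1],66,th); go(g[0],g[1],96,th)
E
```

```text
[407.72725982 485.70861537  83.        ] [449.17857345 452.2993507   86.        ] 53.32345044671681
yaw 2.463211093764911
flask [448.09935242 529.7879544    0.        ] pivot? [468.6124779  436.63585538  87.40651063]
[429.744669   467.96284602  84.59348937]
travel [0.0058 0.0016 0.0743] twist -0.0435 | t 1.18 pos [433.  463.  140.3] yaw 2.42 F [-0.6  0.5  0.7] op 0.353
travel [0.0058 0.0016 0.0443] twist -0.0435 | t 1.18 pos [433.  463.  140.3] yaw 2.42 F [-0.6  0.5  0.7] op 0.353
```

Call:
drive_tool([
  {"jaw":0.35,"travel":[0.0035,0.0015,0.035],"twist":-0.0435},
  {"jaw":0.35,"travel":[0.0035,0.0015,0.076],"twist":-0.0435},
  {"jaw":0.2,"travel":[0.0035,0.0015,0.076],"twist":-0.0435},
  {"jaw":0.2,"travel":[0.0035,0.0015,0.076],"twist":-0.0435},
  {"jaw":0.2,"travel":[0.0035,0.0015,0.076],"twist":-0.0435},
  {"jaw":0.2,"travel":[0.0035,0.0015,0.076],"twist":-0.0435},
])

```text
t: 1.68
eef_pos: [432.3, 467.3, 66.8]
tcp_rot: [3.138, 0.001, 2.464]
ft_force: [-0.2, -0.8, 0.1]
opening: 0.209
grip_force: 0.0
```

Call:
drive_tool([
  {"jaw":0.2,"travel":[-0.0004,-0.0065,0],"twist":-0.12},
  {"jaw":0.2,"travel":[-0.0015,-0.0128,0],"twist":-0.24},
  {"jaw":0.2,"travel":[-0.0035,-0.019,0],"twist":-0.36},
  {"jaw":0.2,"travel":[-0.0061,-0.0249,0],"twist":-0.48},
  {"jaw":0.2,"travel":[-0.0094,-0.0305,0],"twist":-0.6},
  {"jaw":0.2,"travel":[-0.0134,-0.0356,0],"twist":-0.72},
  {"jaw":0.2,"travel":[-0.018,-0.0402,0],"twist":-0.84},
])

```text
t: 2.27
eef_pos: [420.8, 424.4, 66.6]
tcp_rot: [3.139, 0.003, -2.974]
ft_force: [-1.8, 2.8, -0.9]
opening: 0.203
grip_force: 1.3
```

Call:
drive_tool([
  {"jaw":0.2,"travel":[-0.0004,-0.0065,0],"twist":-0.12},
  {"jaw":0.2,"travel":[-0.0015,-0.0128,0],"twist":-0.24},
  {"jaw":0.2,"travel":[-0.0035,-0.019,0],"twist":-0.36},
  {"jaw":0.2,"travel":[-0.0061,-0.0249,0],"twist":-0.48},
  {"jaw":0.2,"travel":[-0.0085,-0.029,0],"twist":-0.57},
  {"jaw":0.2,"travel":[-0.01,-0.0315,0],"twist":-0.6},
  {"jaw":0.2,"travel":[-0.01,-0.033,0],"twist":-0.6},
  {"jaw":0.2,"travel":[-0.01,-0.033,0],"twist":-0.6},
])

```text
t: 2.93
eef_pos: [436.4, 393.3, 66.1]
tcp_rot: [-3.141, 0.003, -2.382]
ft_force: [-0.9, 0.8, 0.4]
opening: 0.201
grip_force: 0.4
```

Call:
drive_tool([
  {"jaw":0.2,"travel":[0,-0.002,0],"twist":0},
  {"jaw":0.2,"travel":[0,-0.004,0],"twist":0},
  {"jaw":0.2,"travel":[0,-0.005,0],"twist":0},
  {"jaw":0.2,"travel":[0,-0.005,0],"twist":0},
])

```text
t: 3.27
eef_pos: [436.8, 392.7, 65.9]
tcp_rot: [3.137, 0.003, -2.382]
ft_force: [-21.0, 26.4, 7.7]
opening: 0.201
grip_force: 17.0
```

Call:
drive_tool([
  {"jaw":0.2,"travel":[0,0.0015,0],"twist":0},
  {"jaw":0.2,"travel":[0,0.0025,0],"twist":0},
  {"jaw":0.25,"travel":[0,0.0025,-0.04],"twist":0},
  {"jaw":0.3,"travel":[0,0.0025,-0.08],"twist":0},
  {"jaw":0.8,"travel":[0,0.0025,-0.1],"twist":0},
  {"jaw":1,"travel":[0,0.0025,-0.11],"twist":0},
])

```text
t: 3.77
eef_pos: [438.3, 391.6, 178.3]
tcp_rot: [-3.141, 0.006, -2.381]
ft_force: [0.2, -0.1, -0.0]
opening: 0.388
grip_force: 0.0
```

```bash
python3 - <<'E'
from h import *
go(448,341,170,-2.037)
E
```

```text
travel [ 0.0279 -0.0433  0.0082] twist -0.3437 | t 3.77 pos [438.3 391.6 178.3] yaw -2.381 F [ 0.2 -0.1 -0. ] op 0.388
```

Call:
drive_tool([
  {"jaw":1,"travel":[0.028,-0.043,0.008],"twist":-0.344},
  {"jaw":1,"travel":[0.028,-0.043,0.008],"twist":-0.344},
  {"jaw":1,"travel":[0.028,-0.043,0.008],"twist":-0.344},
  {"jaw":1,"travel":[0.028,-0.043,0.008],"twist":-0.344},
  {"jaw":1,"travel":[0.028,-0.043,0.008],"twist":-0.344},
])

```text
t: 4.18
eef_pos: [446.9, 340.4, 166.0]
tcp_rot: [3.142, -0.0, -2.04]
ft_force: [0.4, 0.6, -0.1]
opening: 0.736
grip_force: 0.0
```

```bash
python3 - <<'E'
from h import *
go(417,280,11,-2.037)
c=read_camera("wrist"); cv2.imwrite("pics/w2.png",cv2.resize(c["frame"][:,:,::-1],(784,588),interpolation=cv2.INTER_CUBIC))
E
```

```text
travel [ 0.0673 -0.0006  0.155 ] twist -0.0029 | t 4.18 pos [446.9 340.4 166. ] yaw -2.04 F [ 0.4  0.6 -0.1] op 0.736
```

View pics/w2.png

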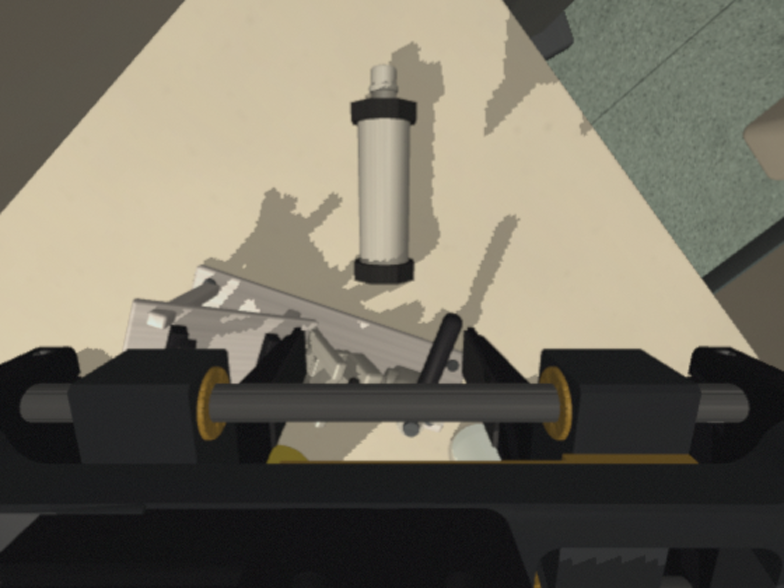

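The wrist view shows the cylinder upright in the frame: front collar back edge at (384,121), rear collar front edge at (385,260), and the nose top at (383,66). The lever is shut.

```bash
python3 - <<'E'
from h import *
c=read_camera("wrist"); a=ray(c,np.array([384,121])/1.4,42.); b=ray(c,np.array([385,260])/1.4,46); n=ray(c,np.array([383,70])/1.4,32)
print(a,b,n,np.linalg.norm((a-b)[:2])); m=(a+b)/2; th=np.arctan2(*(a-b)[1::-1]); print(m,th)
go(m[0],m[1],11,th)
E
```

```text
[396.41727861 238.55768402  42.        ] [437.9716352  322.43027826  46.        ] [381.95154317 208.41970312  32.        ] 93.60222548045599
[417.1944569  280.49398114  44.        ] -2.030794249532561
travel [ 0.0671 -0.0008  0.1551] twist -0.0083 | t 4.28 pos [446.8 340.7 166.1] yaw -2.039 F [-0.5 -0.1 -0.1] op 0.82
```

Call:
drive_tool([
  {"jaw":1,"travel":[0.04,-0.001,0.01],"twist":-0.008},
  {"jaw":1,"travel":[0.067,-0.001,0.04],"twist":-0.008},
  {"jaw":1,"travel":[0.067,-0.001,0.08],"twist":-0.008},
  {"jaw":1,"travel":[0.067,-0.001,0.115],"twist":-0.008},
  {"jaw":1,"travel":[0.067,-0.001,0.14],"twist":-0.008},
  {"jaw":1,"travel":[0.067,-0.001,0.154],"twist":-0.008},
  {"jaw":1,"travel":[0.067,-0.001,0.154],"twist":-0.008},
])

```text
t: 4.87
eef_pos: [416.5, 279.8, 9.5]
tcp_rot: [3.139, -0.004, -2.03]
ft_force: [-0.1, 0.2, -0.3]
opening: 1.003
grip_force: 0.0
```

Call:
drive_tool([
  {"jaw":0.3,"travel":[0,0,0],"twist":0},
  {"jaw":0.3,"travel":[0,0,0],"twist":0},
  {"jaw":0.3,"travel":[0,0,0],"twist":0},
  {"jaw":0.3,"travel":[0,0,0],"twist":0},
  {"jaw":0.3,"travel":[0,0,0],"twist":0},
  {"jaw":0.3,"travel":[0,0,0],"twist":0},
  {"jaw":0.3,"travel":[0,0,0],"twist":0},
])

```text
t: 5.45
eef_pos: [417.9, 280.2, 12.6]
tcp_rot: [-3.141, 0.001, -2.028]
ft_force: [-0.1, 0.5, -0.2]
opening: 0.566
grip_force: 0.0
```

Call:
drive_tool([
  {"jaw":0.3,"travel":[0,0,0],"twist":0},
  {"jaw":0.3,"travel":[0,0,0],"twist":0},
  {"jaw":0.3,"travel":[0,0,0],"twist":0},
  {"jaw":0.3,"travel":[0,0,0],"twist":0},
  {"jaw":0.3,"travel":[0,0,0],"twist":0},
])

```text
t: 5.87
eef_pos: [417.7, 280.1, 12.3]
tcp_rot: [3.141, 0.0, -2.028]
ft_force: [-1.4, -0.2, 2.4]
opening: 0.392
grip_force: 30.0
```

Call:
drive_tool([
  {"jaw":0.3,"travel":[0,0,-0.02],"twist":0},
  {"jaw":0.3,"travel":[0,0,-0.06],"twist":0},
  {"jaw":0.3,"travel":[0,0,-0.1],"twist":0},
  {"jaw":0.3,"travel":[0,0,-0.14],"twist":0},
  {"jaw":0.3,"travel":[0,0,-0.17],"twist":0},
  {"jaw":0.3,"travel":[0,0,-0.17],"twist":0},
])

```text
t: 6.37
eef_pos: [419.5, 281.0, 187.6]
tcp_rot: [-3.136, 0.007, -2.028]
ft_force: [0.7, 0.3, -2.1]
opening: 0.398
grip_force: 30.0
```

```bash
python3 - <<'E'
from h import *
go(562.3,335.8,195,2.342)
E
```

```text
travel [-0.1122 -0.104  -0.0061] twist 1.9136 | t 6.37 pos [419.5 281.  187.6] yaw -2.028 F [ 0.7  0.3 -2.1] op 0.398
```

Call:
drive_tool([
  {"jaw":0.3,"travel":[-0.014,-0.013,-0.006],"twist":0.12},
  {"jaw":0.3,"travel":[-0.028,-0.026,-0.006],"twist":0.24},
  {"jaw":0.3,"travel":[-0.042,-0.039,-0.006],"twist":0.36},
  {"jaw":0.3,"travel":[-0.056,-0.052,-0.006],"twist":0.48},
  {"jaw":0.3,"travel":[-0.07,-0.065,-0.006],"twist":0.6},
  {"jaw":0.3,"travel":[-0.084,-0.078,-0.006],"twist":0.72},
  {"jaw":0.3,"travel":[-0.098,-0.091,-0.006],"twist":0.84},
  {"jaw":0.3,"travel":[-0.112,-0.104,-0.006],"twist":0.96},
])

```text
t: 7.03
eef_pos: [561.0, 334.7, 186.5]
tcp_rot: [-3.141, -0.002, -2.994]
ft_force: [-0.0, 1.0, -1.9]
opening: 0.392
grip_force: 30.0
```

Call:
drive_tool([
  {"jaw":0.3,"travel":[0,0,0],"twist":0.12},
  {"jaw":0.3,"travel":[0,0,0],"twist":0.24},
  {"jaw":0.3,"travel":[0,0,0],"twist":0.36},
  {"jaw":0.3,"travel":[0,0,0],"twist":0.48},
  {"jaw":0.3,"travel":[0,0,0],"twist":0.6},
  {"jaw":0.3,"travel":[0,0,0],"twist":0.72},
  {"jaw":0.3,"travel":[0,0,0],"twist":0.84},
  {"jaw":0.3,"travel":[0,0,0],"twist":0.95},
])

```text
t: 7.7
eef_pos: [560.1, 334.4, 186.4]
tcp_rot: [-3.139, -0.001, 2.339]
ft_force: [0.4, -0.7, -2.3]
opening: 0.389
grip_force: 30.0
```

```bash
python3 - <<'E'
from h import *
go(562.3,335.8,195,2.342)
s=read_camera("scene")["frame"][165:300,220:370,::-1]; t=read_camera("top")["frame"][110:245,220:370,::-1]
cv2.imwrite("pics/p3.png",np.hstack([cv2.resize(i[:,:],None,fx=2.66,fy=4.4,interpolation=cv2.INTER_CUBIC) if 0 else cv2.resize(i,(400,360),interpolation=cv2.INTER_CUBIC) for i in(s,t)]))
E
```

```text
travel [-0.0005  0.0025 -0.0086] twist -0.0028 | t 7.7 pos [560.1 334.4 186.4] yaw 2.339 F [ 0.4 -0.7 -2.3] op 0.389
```

View pics/p3.png

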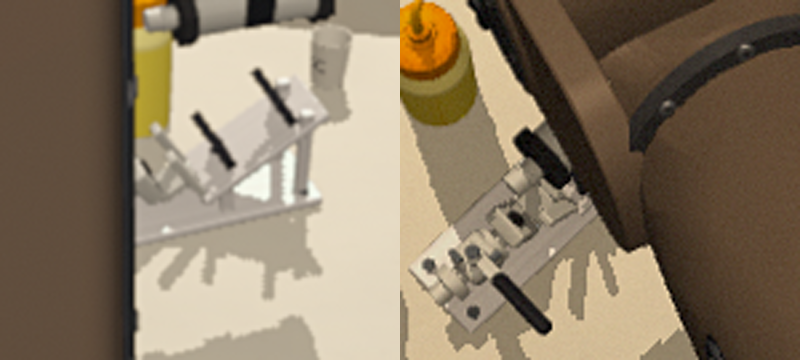

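Left (scene): nose tip at (147,19), front collar at (187,18), saddle tips at (258,72), (290,122), (197,117) and (232,165). Right (top): nose tip at (512,185), front collar at about (543,157), and the lever is square across at (522,302).

```bash
python3 - <<'E'
from h import *
cs,ct=read_camera("scene"),read_camera("top")
k=8/3
fs=lambda L:(np.array(L,float)+.5)/k-.5+[220,165]
ft=lambda L:(np.array(L,float)-[400,0]+.5)/k-.5+[220,110]
f=lambda L:(np.array(L,float)+.5)/4.4-.5+[200,125]
P=[cradle(32,29,-5),cradle(32,-29,-5),cradle(-32,29,-5),cradle(-32,-29,-5)]
pt=f([(208,349),(400,82),(483,155),(322,175),(393,248),(105,380),(207,480)])
ps=fs([(258,72),(290,122),(197,117),(232,165)])
PT=[(-122,0,70)]+P+[(-170,40,10),(-170,-40,10)]
r=least_squares(lambda p:np.r_[(proj(ct,w(p,PT))-pt).ravel(),(proj(cs,w(p,P))-ps).ravel()],ST,loss="soft_l1",x_scale=[100,100,1])
print(r.x,np.round(r.fun.reshape(-1,2),1))
# scene-only
r2=least_squares(lambda p:(proj(cs,w(p,P))-ps).ravel(),ST,x_scale=[100,100,1]);print("scene only",r2.x)
tri=lambda a,b:least_squares(lambda X:np.r_[(proj(cs,X)-a).ravel(),(proj(ct,X)-b).ravel()],[500,390,195])
tcp=state()["eef_pos"]; d=np.array([np.cos(2.339),np.sin(2.339)])
for a,b in [((147,19),(512,185)),((187,18),(543,157))]:
    q=tri(fs(a),ft(b)); print(q.x,q.fun,"axial",(q.x[:2]-tcp[:2])@d,"lat",np.cross(d,q.x[:2]-tcp[:2]))
E
```

```text
[555.08314975 338.41930592  -0.81386048] [[ 1.6  1. ]
 [ 0.9 -1.2]
 [ 1.6  2.2]
 [-0.3 -1. ]
 [ 2.4  1.9]
 [-0.5 -1.2]
 [ 0.2  1.8]
 [-0.3 -2.2]
 [-2.  -7.1]
 [ 0.  -2.7]
 [-4.1 -6.1]]
scene only [540.2274875  328.65145474  -0.75728969]
[503.55804716 394.77394147 195.28752299] [ 0.48528044 -0.03254062 -0.38573813  0.20293408] axial 82.71706398181635 lat -1.0803716415313218
[524.86005988 372.43135637 190.08269932] [-0.30596658  0.02524066  0.2450128  -0.123897  ] axial 51.84758387928907 lat -0.8753043639003799<stdin>:18: DeprecationWarning: Arrays of 2-dimensional vectors are deprecated. Use arrays of 3-dimensional vectors instead. (deprecated in NumPy 2.0)
```

Call:
drive_tool([
  {"jaw":0.3,"travel":[0,0.001,0.025],"twist":0},
  {"jaw":0.3,"travel":[0,0.0015,0.048],"twist":0},
  {"jaw":0.3,"travel":[0,0.0015,0.051],"twist":0},
  {"jaw":0.3,"travel":[0,0.0015,0.051],"twist":0},
])

```text
t: 8.23
eef_pos: [561.0, 335.4, 135.8]
tcp_rot: [-3.139, -0.001, 2.347]
ft_force: [-1.2, -0.1, -2.1]
opening: 0.391
grip_force: 30.0
```

```bash
python3 - <<'E'
from h import *
go(562.3,335.8,195,2.342)
c=read_camera("wrist"); cv2.imwrite("pics/w4.png",cv2.resize(c["frame"][150:360,140:420,::-1],(784,588),interpolation=cv2.INTER_CUBIC))
E
```

```text
travel [-0.0006  0.001  -0.0592] twist 0.0054 | t 8.23 pos [561.  335.4 135.8] yaw 2.347 F [-1.2 -0.1 -2.1] op 0.391
```

View pics/w4.png

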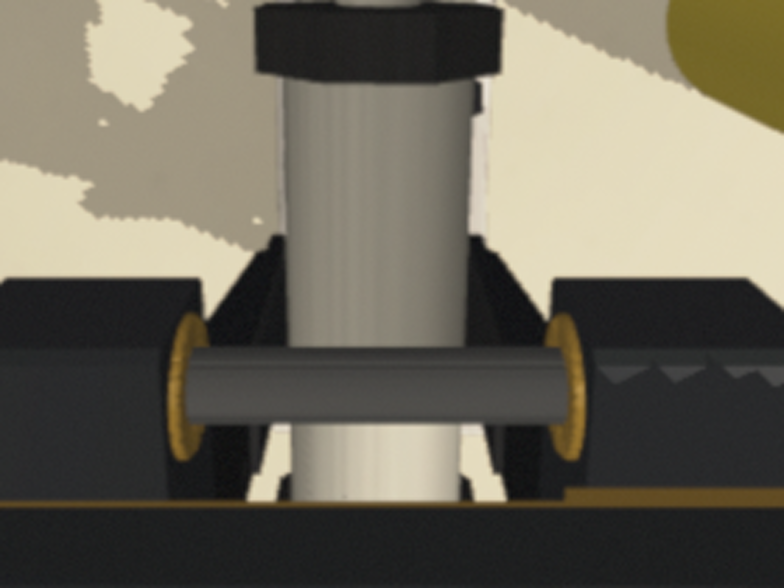

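The wrist view shows the cylinder centred (body centre column 378) over the stand, whose edges are at 283 and 487. The front collar's rear edge meets the body top at (378,80).

```bash
python3 - <<'E'
from h import *
c=read_camera("wrist"); s=state(); p=s["eef_pos"]; d=np.array([np.cos(2.347),np.sin(2.347)])
q=ray(c,np.array([378,80])/2.8+[140,150]-.3,p[2]+10.7+19.5); print(q,(q[:2]-p[:2])@d)
q=ray(c,np.array([378,8])/2.8+[140,150]-.3,p[2]+10.7+23); print(q,(q[:2]-p[:2])@d)
E
```

```text
[527.96801514 371.52532891 168.3011354 ] 49.259448191501114
[519.3153754  380.29737325 171.8011354 ] 61.580815958548655
```

Call:
drive_tool([
  {"jaw":0.3,"travel":[0,0,0.012],"twist":0},
  {"jaw":0.3,"travel":[0,0,0.02],"twist":0},
  {"jaw":0.3,"travel":[0,0,0.023],"twist":0},
  {"jaw":0.3,"travel":[0,0,0.025],"twist":0},
  {"jaw":0.3,"travel":[0,0,0.027],"twist":0},
  {"jaw":0.3,"travel":[0,0,0.028],"twist":0},
])

```text
t: 8.83
eef_pos: [562.2, 336.2, 109.9]
tcp_rot: [3.14, 0.001, 2.345]
ft_force: [-0.3, 2.4, 4.9]
opening: 0.397
grip_force: 30.0
```

Call:
drive_tool([
  {"jaw":0.3,"travel":[0,0,0.001],"twist":0},
  {"jaw":0.3,"travel":[0,0,0.002],"twist":0},
  {"jaw":0.3,"travel":[0,0,0.003],"twist":0},
  {"jaw":0.3,"travel":[0,0,0.004],"twist":0},
])

```text
t: 9.17
eef_pos: [562.0, 336.6, 106.5]
tcp_rot: [3.139, 0.0, 2.345]
ft_force: [-1.3, 3.3, 7.4]
opening: 0.397
grip_force: 30.0
```

Call:
drive_tool([
  {"jaw":0.3,"travel":[0,0,0.001],"twist":0},
  {"jaw":0.3,"travel":[0,0,0.002],"twist":0},
  {"jaw":0.3,"travel":[0,0,0.003],"twist":0},
  {"jaw":0.3,"travel":[0,0,0.004],"twist":0},
  {"jaw":0.3,"travel":[0,0,0.005],"twist":0},
  {"jaw":0.3,"travel":[0,0,0.006],"twist":0},
])

```text
t: 9.67
eef_pos: [562.0, 336.6, 100.5]
tcp_rot: [3.139, 0.0, 2.346]
ft_force: [-1.3, 3.8, 6.1]
opening: 0.393
grip_force: 30.0
```

Call:
drive_tool([
  {"jaw":0.3,"travel":[0,0,0.001],"twist":0},
  {"jaw":0.3,"travel":[0,0,0.002],"twist":0},
  {"jaw":0.3,"travel":[0,0,0.003],"twist":0},
  {"jaw":0.3,"travel":[0,0,0.004],"twist":0},
])

```text
t: 10.0
eef_pos: [562.1, 336.6, 96.6]
tcp_rot: [3.139, 0.0, 2.346]
ft_force: [-1.3, 3.4, 5.3]
opening: 0.391
grip_force: 30.0
```

Rotating as planned; continue down until both saddles bear.

Call:
drive_tool([
  {"jaw":0.3,"travel":[0,0,0.001],"twist":0},
  {"jaw":0.3,"travel":[0,0,0.002],"twist":0},
  {"jaw":0.3,"travel":[0,0,0.002],"twist":0},
])

```text
t: 10.25
eef_pos: [562.2, 336.6, 94.4]
tcp_rot: [3.139, 0.0, 2.346]
ft_force: [-0.0, 3.4, 5.0]
opening: 0.393
grip_force: 30.0
```

Call:
drive_tool([
  {"jaw":0.3,"travel":[0,0,0.001],"twist":0},
  {"jaw":0.3,"travel":[0,0,0.002],"twist":0},
  {"jaw":0.3,"travel":[0,0,0.002],"twist":0},
])

```text
t: 10.5
eef_pos: [562.3, 336.5, 92.5]
tcp_rot: [3.139, 0.001, 2.345]
ft_force: [-0.5, 3.8, 5.3]
opening: 0.395
grip_force: 30.0
```

```bash
python3 - <<'E'
from h import *
go(562.3,335.8,195,2.342)
s=read_camera("scene")["frame"][165:300,220:370,::-1]
cv2.imwrite("pics/p5.png",cv2.resize(s,(640,576),interpolation=cv2.INTER_CUBIC))
E
```

```text
travel [-0.0006 -0.0002 -0.1025] twist 0.0035 | t 10.5 pos [562.3 336.5  92.5] yaw 2.345 F [-0.5  3.8  5.3] op 0.395
```

View pics/p5.png

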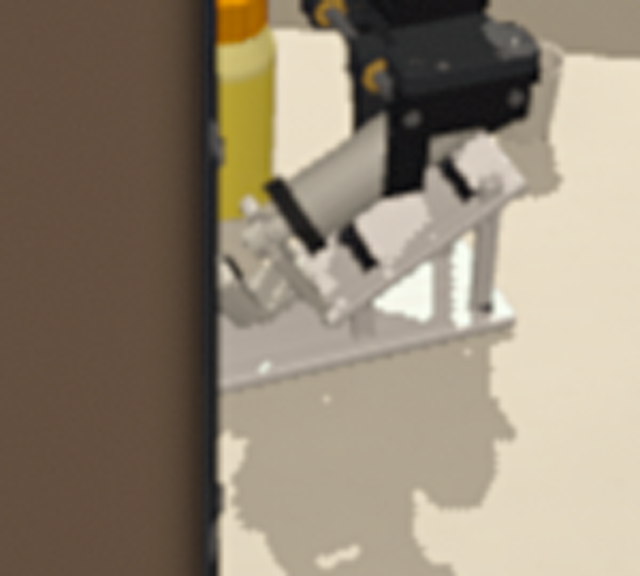

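The cylinder is tilted along the slope, collar at (297,215) upslope of the fork, and almost seated. I'll continue down slowly.

Call:
drive_tool([
  {"jaw":0.3,"travel":[0,0,0.001],"twist":0},
  {"jaw":0.3,"travel":[0,0,0.002],"twist":0},
  {"jaw":0.3,"travel":[0,0,0.002],"twist":0},
])

```text
t: 10.8
eef_pos: [562.4, 336.6, 90.9]
tcp_rot: [3.138, 0.001, 2.345]
ft_force: [-1.3, 2.6, 8.9]
opening: 0.397
grip_force: 30.0
```

Call:
drive_tool([
  {"jaw":0.3,"travel":[0,0,0.001],"twist":0},
  {"jaw":0.3,"travel":[0,0,0.001],"twist":0},
  {"jaw":0.3,"travel":[0,0,0.001],"twist":0},
])

```text
t: 11.05
eef_pos: [562.5, 336.8, 90.6]
tcp_rot: [3.137, 0.001, 2.345]
ft_force: [-1.3, 1.8, 14.2]
opening: 0.394
grip_force: 30.0
```

Both saddles are bearing. Now slide downslope.

Call:
drive_tool([
  {"jaw":0.3,"travel":[0.001,0,0.0004],"twist":0},
  {"jaw":0.3,"travel":[0.002,0,0.001],"twist":0},
  {"jaw":0.3,"travel":[0.003,0,0.0016],"twist":0},
  {"jaw":0.3,"travel":[0.004,0,0.0022],"twist":0},
  {"jaw":0.3,"travel":[0.004,0,0.0022],"twist":0},
])

```text
t: 11.47
eef_pos: [560.2, 339.2, 88.5]
tcp_rot: [3.137, 0.002, 2.345]
ft_force: [0.2, 0.1, 14.2]
opening: 0.391
grip_force: 30.0
```

Call:
drive_tool([
  {"jaw":0.3,"travel":[0.001,0,0.0006],"twist":0},
  {"jaw":0.3,"travel":[0.002,0,0.0012],"twist":0},
  {"jaw":0.3,"travel":[0.002,0,0.0012],"twist":0},
])

```text
t: 11.72
eef_pos: [558.8, 340.7, 87.2]
tcp_rot: [3.137, 0.002, 2.345]
ft_force: [-0.8, -1.0, 13.6]
opening: 0.397
grip_force: 30.0
```

Call:
drive_tool([
  {"jaw":0.3,"travel":[0.0006,0,0.0004],"twist":0},
  {"jaw":0.3,"travel":[0.0012,0,0.0007],"twist":0},
  {"jaw":0.3,"travel":[0.0012,0,0.0007],"twist":0},
])

```text
t: 11.97
eef_pos: [558.0, 341.5, 86.5]
tcp_rot: [3.137, 0.002, 2.345]
ft_force: [0.5, -0.2, 13.8]
opening: 0.394
grip_force: 30.0
```

Call:
drive_tool([
  {"jaw":0.3,"travel":[0.0006,0,0.0004],"twist":0},
  {"jaw":0.3,"travel":[0.0012,0,0.0007],"twist":0},
  {"jaw":0.3,"travel":[0.0012,0,0.0007],"twist":0},
])

```text
t: 12.22
eef_pos: [557.7, 341.8, 86.2]
tcp_rot: [3.137, 0.003, 2.345]
ft_force: [1.9, -3.5, 16.1]
opening: 0.394
grip_force: 30.0
```

Call:
drive_tool([
  {"jaw":0.3,"travel":[0.0006,0,0.0004],"twist":0},
  {"jaw":0.3,"travel":[0.0012,0,0.0007],"twist":0},
  {"jaw":0.3,"travel":[0.0012,0,0.0007],"twist":0},
])

```text
t: 12.47
eef_pos: [557.7, 341.9, 86.2]
tcp_rot: [3.136, 0.004, 2.345]
ft_force: [3.8, -10.9, 22.3]
opening: 0.395
grip_force: 30.0
```

Home against the fork. Ease off and release.

Call:
drive_tool([
  {"jaw":0.3,"travel":[-0.0003,0,-0.0005],"twist":0},
  {"jaw":0.5,"travel":[-0.0003,0,-0.0005],"twist":0},
  {"jaw":0.7,"travel":[-0.0003,0,-0.0005],"twist":0},
  {"jaw":0.8,"travel":[-0.0003,0,-0.0005],"twist":0},
  {"jaw":0.8,"travel":[-0.0003,0,-0.0005],"twist":0},
  {"jaw":0.8,"travel":[-0.0003,0,-0.0005],"twist":0},
  {"jaw":0.8,"travel":[-0.0003,0,-0.0005],"twist":0},
  {"jaw":0.8,"travel":[-0.0003,0,-0.0005],"twist":0},
])

```text
t: 13.13
eef_pos: [555.0, 342.5, 83.1]
tcp_rot: [-3.141, -0.0, 2.345]
ft_force: [0.2, -0.0, 0.2]
opening: 0.785
grip_force: 0.0
```

Call:
drive_tool([
  {"jaw":0.8,"travel":[0,0,-0.01],"twist":0},
  {"jaw":0.8,"travel":[0,0,-0.03],"twist":0},
  {"jaw":0.8,"travel":[0,0,-0.07],"twist":0},
  {"jaw":0.8,"travel":[0,0,-0.11],"twist":0},
  {"jaw":0.8,"travel":[0,0,-0.13],"twist":0},
])

```text
t: 13.55
eef_pos: [556.0, 342.9, 218.8]
tcp_rot: [3.136, 0.002, 2.345]
ft_force: [0.3, 1.1, 0.5]
opening: 0.799
grip_force: 0.0
```

```bash
python3 - <<'E'
from h import *
# next: hover beside the shut lever, yaw along lever (pointing stand -y)
pv=np.array([473.5,430]); a=ST[2]-np.pi/2; g=pv+54*np.array([np.cos(a),np.sin(a)]); print(g)
go(*g,210,a)
E
```

```text
[434.7702963 392.370091 ]
travel [ 0.1201 -0.0521  0.0083] twist -1.5673 | t 13.55 pos [556.  342.9 218.8] yaw 2.345 F [0.3 1.1 0.5] op 0.799
```

Call:
drive_tool([
  {"jaw":0.6,"travel":[0.02,-0.008,0.008],"twist":-0.12},
  {"jaw":0.4,"travel":[0.04,-0.016,0.008],"twist":-0.24},
  {"jaw":0.4,"travel":[0.06,-0.025,0.008],"twist":-0.36},
  {"jaw":0.4,"travel":[0.08,-0.034,0.008],"twist":-0.48},
  {"jaw":0.4,"travel":[0.1,-0.043,0.008],"twist":-0.6},
  {"jaw":0.4,"travel":[0.12,-0.052,0.008],"twist":-0.72},
  {"jaw":0.4,"travel":[0.12,-0.052,0.008],"twist":-0.84},
  {"jaw":0.4,"travel":[0.12,-0.052,0.008],"twist":-0.96},
])

```text
t: 14.22
eef_pos: [432.9, 392.4, 206.3]
tcp_rot: [3.141, 0.001, -2.97]
ft_force: [0.4, -0.0, -0.1]
opening: 0.405
grip_force: 0.0
```

Call:
drive_tool([
  {"jaw":0.4,"travel":[0,0,0],"twist":-0.12},
  {"jaw":0.4,"travel":[0,0,0],"twist":-0.24},
  {"jaw":0.4,"travel":[0,0,0],"twist":-0.36},
  {"jaw":0.4,"travel":[0,0,0],"twist":-0.48},
  {"jaw":0.4,"travel":[0,0,0],"twist":-0.6},
  {"jaw":0.4,"travel":[0,0,0],"twist":-0.607},
])

```text
t: 14.72
eef_pos: [434.0, 391.8, 206.0]
tcp_rot: [-3.142, 0.001, -2.365]
ft_force: [-0.1, -0.5, 0.6]
opening: 0.401
grip_force: 0.0
```

```bash
python3 - <<'E'
from h import *
go(435.9,392.5,66,-2.376)
s=read_camera("scene")["frame"][165:300,220:370,::-1]; t=read_camera("top")["frame"][110:245,220:370,::-1]
cv2.imwrite("pics/p6.png",np.hstack([cv2.resize(i,(400,360),interpolation=cv2.INTER_CUBIC) for i in(s,t)]))
E
```

```text
travel [-0.0017 -0.0008  0.14  ] twist 0.0107 | t 14.72 pos [434.  391.8 206. ] yaw -2.365 F [-0.1 -0.5  0.6] op 0.401
```

View pics/p6.png

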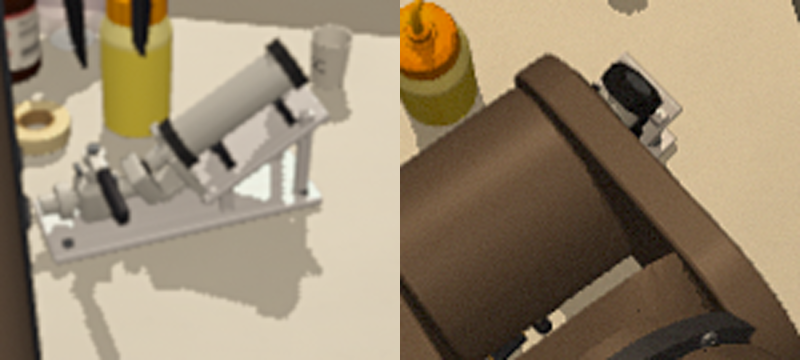

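The left view shows the cylinder seated: front collar at (180,143) against the fork, body in both saddles, and the lever still shut at (112,190). Now I'll reopen the valve.

Call:
drive_tool([
  {"jaw":0.4,"travel":[-0.0015,-0.001,0.04],"twist":0.01},
  {"jaw":0.4,"travel":[-0.0015,-0.001,0.08],"twist":0.01},
  {"jaw":0.4,"travel":[-0.0015,-0.001,0.12],"twist":0.01},
  {"jaw":0.3,"travel":[-0.0015,-0.001,0.14],"twist":0.01},
  {"jaw":0.2,"travel":[-0.0015,-0.001,0.14],"twist":0.01},
  {"jaw":0.2,"travel":[-0.0015,-0.001,0.14],"twist":0.01},
  {"jaw":0.2,"travel":[-0.0015,-0.001,0.14],"twist":0.01},
])

```text
t: 15.4
eef_pos: [436.5, 392.7, 66.8]
tcp_rot: [-3.141, 0.002, -2.382]
ft_force: [0.0, -0.2, 0.2]
opening: 0.214
grip_force: 0.0
```

Call:
drive_tool([
  {"jaw":0.2,"travel":[-0.0004,0.0065,0],"twist":0.12},
  {"jaw":0.2,"travel":[-0.0015,0.0128,0],"twist":0.24},
  {"jaw":0.2,"travel":[-0.0035,0.019,0],"twist":0.36},
  {"jaw":0.2,"travel":[-0.0061,0.0249,0],"twist":0.48},
  {"jaw":0.2,"travel":[-0.0094,0.0305,0],"twist":0.6},
  {"jaw":0.2,"travel":[-0.0134,0.0356,0],"twist":0.72},
  {"jaw":0.2,"travel":[-0.018,0.0402,0],"twist":0.84},
])

```text
t: 15.98
eef_pos: [421.1, 434.0, 67.5]
tcp_rot: [3.141, 0.001, 3.055]
ft_force: [-1.9, -2.1, -0.3]
opening: 0.201
grip_force: 1.3
```

Call:
drive_tool([
  {"jaw":0.2,"travel":[-0.0004,0.0065,0],"twist":0.12},
  {"jaw":0.2,"travel":[-0.0015,0.0128,0],"twist":0.24},
  {"jaw":0.2,"travel":[-0.0035,0.019,0],"twist":0.36},
  {"jaw":0.2,"travel":[-0.0061,0.0249,0],"twist":0.48},
  {"jaw":0.2,"travel":[-0.0094,0.0305,0],"twist":0.6},
  {"jaw":0.2,"travel":[-0.0125,0.0345,0],"twist":0.69},
  {"jaw":0.2,"travel":[-0.0134,0.0356,0],"twist":0.71},
  {"jaw":0.2,"travel":[-0.0134,0.0356,0],"twist":0.71},
])

```text
t: 16.65
eef_pos: [437.9, 468.7, 67.1]
tcp_rot: [3.139, 0.0, 2.353]
ft_force: [1.0, -0.0, -0.1]
opening: 0.199
grip_force: 0.0
```

Call:
drive_tool([
  {"jaw":0.2,"travel":[0,0.001,0],"twist":0},
  {"jaw":0.2,"travel":[0,0.002,0],"twist":0},
  {"jaw":0.2,"travel":[0,0.003,0],"twist":0},
  {"jaw":0.2,"travel":[0,0.003,0],"twist":0},
])

```text
t: 16.98
eef_pos: [439.3, 470.0, 65.5]
tcp_rot: [-3.141, -0.0, 2.353]
ft_force: [-2.6, -2.7, 2.3]
opening: 0.2
grip_force: 1.6
```

Call:
drive_tool([
  {"jaw":0.2,"travel":[0,0.001,0],"twist":0},
  {"jaw":0.2,"travel":[0,0.002,0],"twist":0},
  {"jaw":0.2,"travel":[0,0.003,0],"twist":0},
  {"jaw":0.2,"travel":[0,0.003,0],"twist":0},
])

```text
t: 17.32
eef_pos: [439.4, 470.2, 65.2]
tcp_rot: [-3.135, -0.0, 2.353]
ft_force: [-11.7, -12.7, 11.0]
opening: 0.199
grip_force: 8.5
```

At the stop: 3 mm commanded gave 0.2 mm of motion. Back off and rise.

Call:
drive_tool([
  {"jaw":0.2,"travel":[0,-0.003,0],"twist":0},
  {"jaw":0.22,"travel":[0,-0.006,0],"twist":0},
  {"jaw":0.25,"travel":[0,-0.006,0],"twist":0},
  {"jaw":0.3,"travel":[0,-0.006,-0.04],"twist":0},
  {"jaw":0.3,"travel":[0,-0.006,-0.08],"twist":0},
  {"jaw":0.3,"travel":[0,-0.006,-0.12],"twist":0},
  {"jaw":0.3,"travel":[-0.01,-0.03,-0.16],"twist":0},
  {"jaw":0.3,"travel":[-0.01,-0.06,-0.16],"twist":0},
])

```text
t: 17.98
eef_pos: [409.0, 424.6, 230.8]
tcp_rot: [3.131, 0.001, 2.352]
ft_force: [0.5, 0.8, -0.2]
opening: 0.3
grip_force: 0.0
```

Call:
drive_tool([
  {"jaw":0.3,"travel":[0,-0.04,0],"twist":0},
  {"jaw":0.3,"travel":[0,-0.08,0],"twist":0},
  {"jaw":0.3,"travel":[0,-0.11,0],"twist":0},
  {"jaw":0.3,"travel":[0,-0.11,0],"twist":0},
])

```text
t: 18.32
eef_pos: [324.6, 342.6, 225.7]
tcp_rot: [-3.141, -0.0, 2.353]
ft_force: [0.0, 0.9, 1.6]
opening: 0.302
grip_force: 0.0
```

```bash
python3 - <<'E'
from h import *
go(0,0,0,0)
s=read_camera("scene")["frame"][165:300,210:360,::-1]; t=read_camera("top")["frame"][110:245,200:350,::-1]
cv2.imwrite("pics/p7.png",np.hstack([cv2.resize(i,(400,360),interpolation=cv2.INTER_CUBIC) for i in(s,t)]))
E
```

```text
travel [-0.0144 -0.4715  0.2261] twist 2.3527 | t 18.32 pos [324.6 342.6 225.7] yaw 2.353 F [0.  0.9 1.6] op 0.302
```

View pics/p7.png

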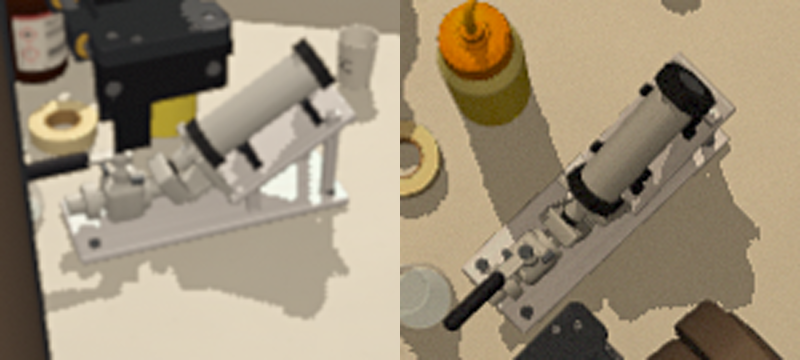

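The top view shows the cylinder seated, with its collar at the fork (595,195) and its body in both saddles. The lever runs from (525,251) to (450,325), in line with the pipe, and the bottle, tape and flask are where they stood.

```bash
python3 -c "
from cell import *
print(job_done())"
```

```text
the job is handed in; nothing more can be done
None
```

The job is handed in: I shut the valve to its stop, seated and released the cylinder with its collar home against the fork, then reopened the valve to its stop. It took about 18 s of robot time, and the wash bottle, flask and tape roll look unmoved in the last pictures.

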